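# Find the soft foot of a jig plate and press its shim flat

### The job

The jig plate stands on four feet and rocks at one corner. With the fingertips, press down on its corner lugs one at a time until you find the one that gives, then let go and press the hinged shim in front of that lug fully flat. Leave the other three shims standing, do not pick up or push the plate out of place, leave the other things alone, and finish with the hand clear.

Things in the scene. Friction and masses are not known exactly. Their poses are not given: they have to be found in the camera images.
- plate: the jig plate: aluminium slab 170 x 104 x 12 mm, four lugs (36 mm wide in x; 199 mm in y over the lugs) standing out left and right near its corners, two low dark strips (8 mm high) on top. About 0.8 kg, loose on four feet; a sideways push shifts it. Origin: centre of its underside, 40 mm above the bench (top at 52 mm); z up, x away from the robot, y left at yaw 0 (drawn within 0.15 rad)
- bed: the fixed dark steel bed plate under it all, 250 x 220 x 10 mm. Origin on the bench, directly under the origin of the plate, same axes; the bed reaches from x = -145 to +105 mm. It carries the four feet, and a shim (a hinged steel leaf 24 mm wide, 44 mm long) on the robot side (-x) of each lug. A fixed bench vice 200 mm high stands to the left of it, toward the robot: pass over it
- lug_fl (a point): where to press the front left lug (front = nearest the robot): on its top face, straight above its foot, 52 mm above the bench. Three lugs stand on solid feet and give under 1 mm. One, drawn at random, alike to look at, has a sprung foot: it sinks 4 mm under some 3 to 8 N, the corner across from it rises, and it comes back when let go
- lug_fr (a point): where to press the front right lug (front = nearest the robot): on its top face, straight above its foot, 52 mm above the bench. Three lugs stand on solid feet and give under 1 mm. One, drawn at random, alike to look at, has a sprung foot: it sinks 4 mm under some 3 to 8 N, the corner across from it rises, and it comes back when let go
- lug_bl (a point): where to press the back left lug (front = nearest the robot): on its top face, straight above its foot, 52 mm above the bench. Three lugs stand on solid feet and give under 1 mm. One, drawn at random, alike to look at, has a sprung foot: it sinks 4 mm under some 3 to 8 N, the corner across from it rises, and it comes back when let go
- lug_br (a point): where to press the back right lug (front = nearest the robot): on its top face, straight above its foot, 52 mm above the bench. Three lugs stand on solid feet and give under 1 mm. One, drawn at random, alike to look at, has a sprung foot: it sinks 4 mm under some 3 to 8 N, the corner across from it rises, and it comes back when let go
- leaf_fl (a point): where to press the front left shim: fixed to the bed, on the top of the leaf once flat, 36 mm above the bench, 54 mm in front (-x) of lug_fl. Its hinge is along y, 26 mm in front of lug_fl, 34.5 mm up. As found the leaf stands at 26 to 29 deg, free end to the robot, about 57 mm up, 39 mm before the hinge. 7 to 17 N down turns it flat; it stays, unless its lug is then pressed with over 15 N
- leaf_fr (a point): where to press the front right shim: fixed to the bed, on the top of the leaf once flat, 36 mm above the bench, 54 mm in front (-x) of lug_fr. Its hinge is along y, 26 mm in front of lug_fr, 34.5 mm up. As found the leaf stands at 26 to 29 deg, free end to the robot, about 57 mm up, 39 mm before the hinge. 7 to 17 N down turns it flat; it stays, unless its lug is then pressed with over 15 N
- leaf_bl (a point): where to press the back left shim: fixed to the bed, on the top of the leaf once flat, 36 mm above the bench, 54 mm in front (-x) of lug_bl. Its hinge is along y, 26 mm in front of lug_bl, 34.5 mm up. As found the leaf stands at 26 to 29 deg, free end to the robot, about 57 mm up, 39 mm before the hinge. 7 to 17 N down turns it flat; it stays, unless its lug is then pressed with over 15 N
- leaf_br (a point): where to press the back right shim: fixed to the bed, on the top of the leaf once flat, 36 mm above the bench, 54 mm in front (-x) of lug_br. Its hinge is along y, 26 mm in front of lug_br, 34.5 mm up. As found the leaf stands at 26 to 29 deg, free end to the robot, about 57 mm up, 39 mm before the hinge. 7 to 17 N down turns it flat; it stays, unless its lug is then pressed with over 15 N
- dip (a joint): how far the sprung foot under the rocking lug is pressed down, m: 0 at rest, 0.004 fully down; wherever that foot is drawn
- shim_1 (a joint): angle of the shim that belongs to the rocking lug (which of the four places it is at is drawn at random), rad: 0 to 0.05 as found, standing; 0.5 flat
- shim_2 (a joint): angle of one of the three shims at solid lugs (place drawn at random, the number says nothing), rad: 0 to 0.05 as found, standing; 0.5 flat
- shim_3 (a joint): angle of one of the three shims at solid lugs (place drawn at random, the number says nothing), rad: 0 to 0.05 as found, standing; 0.5 flat
- shim_4 (a joint): angle of one of the three shims at solid lugs (place drawn at random, the number says nothing), rad: 0 to 0.05 as found, standing; 0.5 flat
- soft_jaw: bystander: loose black steel block 40 x 75 x 30 mm on the bench behind the bed; origin at the centre of its underside
- end_cap: bystander: loose plain round cap, 44 mm across, 34 mm high, on the bench behind the bed; origin at the centre of its underside
- chuck_key: bystander: loose T-shaped key 90 x 85 x 19 mm lying on the bench to the right of the bed; origin at the centre of its underside

How it is judged:
By the outcome, as a careful person would: the job done as asked, in the order asked, and still so for the second after the job is handed in, with the robot touching nothing.
It also fails if it takes over 56 s, if anything falls off the work surface, if the arm or the gripper's body presses on something with over 40 N, if the wrist force passes 120 N, or if a joint passes its speed limit or range.

### The arm

A 6-joint arm with a two-finger parallel gripper is mounted at the origin on a cart in front of the work surface, level with it; the furniture and walls round the work are solid. World frame = base frame: x ahead of the robot, y to its left, z up, the work surface at z = 0. Lengths are in m, angles in degrees, forces in N, time in s.
With the tool pointing down it reaches from about 0.4 to 0.825 m from the base axis. Payload 7 kg.
Tool frame: the origin (TCP) lies on the centre line of the jaws, within the pads' length; the fingertips stand 19 mm ahead of it and the grasp point (between the pads) is the TCP (r.tip_extent is the distance from the TCP to the fingertips, in m); z points along the fingers, y is the line along which they close (so a half turn about z gives the same grasp; the last joint's range is limited). The gripper opens to 88 mm and grips with 3 to 60 N. Pads are 19 mm wide; open, the fingers measure 130 mm over their backs; the gripper's body (78 mm by 193 mm) begins 47 mm behind the grasp point.
Start: joints at [88.585, 20.546, 0.682, 0, -70.136, -16.507], TCP at [0.208, 0.642, 0.246] pointing down, gripper open.
Joint ranges: [-176.03, 176.03], [-82.01, 121.73], [-58.28, 71.71], [-173.87, 95.51], [-174.79, -0.11], [-173.66, 173.66]. Speed limits (degrees/s): [136.94, 136.94, 172.46, 180, 180, 180].

### API

Orientations are given as [roll, pitch, yaw] about the fixed x, y, z axes, in that order (R = Rz(yaw) Ry(pitch) Rx(roll)).
In Python, from plant import r gives the robot as it stands. The module is installed in compiled form; this text tells all that it offers.
- The arm moves only by the tool jog_arm, never from a script. Its argument "deltas" is a list that holds one entry, the list of rows, each a list of 5 numbers: the opening, from -1 (shut) to 1 (fully open), then the shift along the world's x, y, z in cm, then the turn about the world's z in rad. In form: [[[claw, dx, dy, dz, turn], ...]]. A call has 1 to 8 rows; each row shifts and turns the commanded pose from where the row before left it; what a row does not reach is not made up. A row lasts 1/8 s, in which the tool goes at most 62.5 mm and 10.7 degrees, less where a joint would pass 70% of its speed; a pose out of reach is approached as far as the arm can. A call with a gripper value outside its range is refused whole. The fingers move at their own pace and stop on an object; "force" is the grip in N (left out, the last holds). Time passes only in rows, so rows that do not move let the fingers close. It gives the time, the measured TCP pose, the force, the opening and the grip force at its end, in the units of the state.
- r.get_state(): the state, without advancing time (a new reading comes with each control period).
- r.capture(name): name is "side" or "top" or "wrist"; returns the picture (480x640x3 uint8, blue, green, red); there is no depth.
- r.camera_info(name): a dict with "fx", "fy", "cx", "cy" (pixels), "view" (4x4, takes a point from world to camera coordinates). Camera axes: x right, y up, looking along -z (the intrinsics and any distortion apply to the point x, -y, -z); pixel columns grow to the right and rows downward; lengths in m; the calibration is good to about 2 mm. The wrist camera is an equidistant fisheye: a pixel r from the principal point sees the ray r / f radians off the axis. A picture is of the moment at which its call begins: read the wrist's pose just before it. camera_info takes no time and is no camera call; for the wrist camera it gives the pose at the moment of the call.
- r.close_job(): hands the job in; it is judged then, once.
The state is a dict: "time_s": time; "joints": joint angles; "qd": joint speeds; "joint_torque": joint torques, N m; "tcp_pos": TCP position; "eef_rot": TCP orientation; "contact_force": force on the tool from outside, world axes, zero at the start; "moment": the same for the moment, N m; "gripper_width": finger opening in m; "gripper_force": force on a finger pad.
Only numpy, scipy, OpenCV 4.12 (cv2) and the standard library are available. Lean on these libraries where they do the work, as an engineer would, in place of code of your own. Each camera call takes 0.05 s, during which the arm holds its last target. There are 200 camera calls.

## Working session

There is one attempt and no reset: what is moved stays moved. The work goes in short steps, Python scripts to look and compute and a tool call to move; the robot and the scene stay as the last step left them, time stands still between calls to the robot, and variables do not carry over. Pictures are saved under pics/ and viewed, at most 10 in all, crops included, and the job is handed in when it is done.

Besides the shell and the picture viewer there is one more tool, called after "Request:" by a JSON object that holds its "op" and its "data", one argument or row to a line. jog_arm: Moves the arm, as the interface text tells. Its arguments: {"type":"object","properties":{"deltas":{"type":"array"},"force":{"type":"number"}},"required":["deltas"]}

```bash
mkdir -p pics
python3 - <<'E'
from plant import r
import cv2
s=r.get_state(); print(s)
for n in("top","side"):
    cv2.imwrite(f"pics/{n}0.png",r.capture(n)); i=r.camera_info(n); print(n,i)
E
```

```text
{'time_s': 0.0, 'joints': array([ 8.85859314e+01,  2.05906938e+01,  6.35359280e-01, -1.97061229e-02,
       -7.01330849e+01, -1.65060791e+01]), 'qd': array([-0.0195495 ,  0.03921577, -0.05160477,  0.08869455, -0.0008114 ,
       -0.05861594]), 'joint_torque': array([-3.99249475e-04, -5.82712662e+01,  2.93063700e+01,  6.99740991e+00,
        6.98400821e-03, -1.65924876e-04]), 'tcp_pos': array([0.20758611, 0.64183759, 0.24464435]), 'eef_rot': array([ 1.79909961e+02, -7.36215993e-03, -1.79268531e+01]), 'contact_force': array([ 0.2160696 ,  0.31358045, -0.20349809]), 'moment': array([ 0.02069265, -0.01797139, -0.04891824]), 'gripper_force': 0.0, 'gripper_width': 0.08763178461771944}
top {'fx': 566.2423984596325, 'fy': 566.2423984596325, 'cx': 321.0532019463759, 'cy': 234.0153272937493, 'view': array([[-0.05868942, -0.99826176, -0.00538659, -0.29464148],
       [ 0.97826936, -0.05858723,  0.19888842, -0.54638286],
       [-0.19885829,  0.00640311,  0.98000734, -0.93835757],
       [ 0.        ,  0.        ,  0.        ,  1.        ]])}
side {'fx': 577.6094594303755, 'fy': 577.6094594303755, 'cx': 324.4142376199456, 'cy': 243.92911919822006, 'view': array([[-0.98569318, -0.16797042, -0.01396031,  0.48221884],
       [ 0.07089741, -0.4883324 ,  0.86977297, -0.25444955],
       [-0.1529134 ,  0.85633954,  0.49325459, -0.52214556],
       [ 0.        ,  0.        ,  0.        ,  1.        ]])}
```

View pics/top0.png

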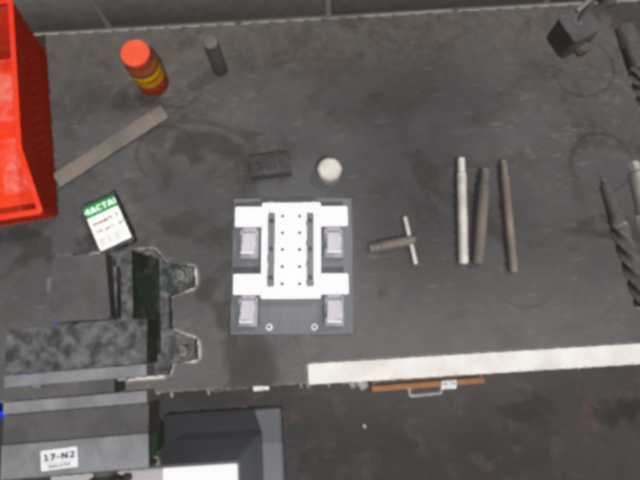

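View pics/side0.png

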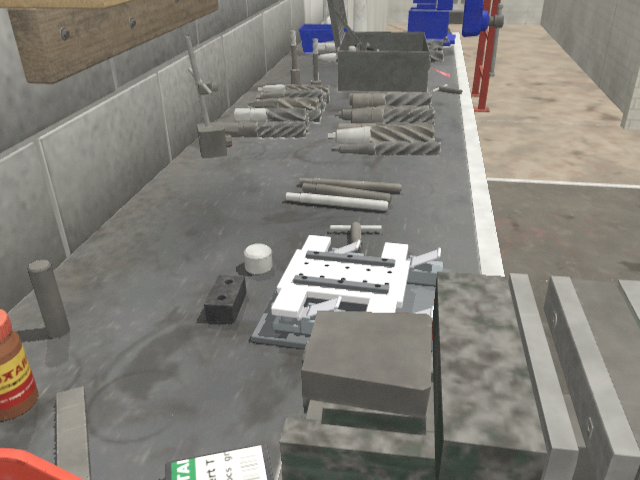

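The top view shows the white plate at about cols 233–348 and rows 202–299. The shims are at about (249,242), (334,242), (248,310) and (333,310), the key at (395,242), and the vice on the left up to col 200. The side view confirms that the leaves stand up toward the robot.

```bash
cat > h.py <<'E'
import numpy as np,cv2
from plant import r
def proj(P,i):
    P=np.atleast_2d(P); c=P@i["view"][:3,:3].T+i["view"][:3,3]
    return np.c_[i["cx"]+i["fx"]*c[:,0]/-c[:,2], i["cy"]+i["fy"]*-c[:,1]/-c[:,2]]
def back(uv,z,i):
    uv=np.atleast_2d(uv); R=i["view"][:3,:3]; C=-R.T@i["view"][:3,3]
    d=np.c_[(uv[:,0]-i["cx"])/i["fx"],-(uv[:,1]-i["cy"])/i["fy"],-np.ones(len(uv))]@R
    return C+d*((z-C[2])/d[:,2])[:,None]
E
python3 - <<'E'
from h import *
im=cv2.imread("pics/top0.png"); i=r.camera_info("top")
g=im.min(2); m=(g>225).astype(np.uint8); m[:190]=0;m[310:]=0;m[:,:225]=0;m[:,360:]=0
n,l,st,_=cv2.connectedComponentsWithStats(m); k=1+st[1:,4].argmax(); print(st[k])
c=max(cv2.findContours((l==k).astype(np.uint8),0,1)[0],key=cv2.contourArea)[:,0].astype(float)
P=back(c,.052,i)[:,:2]
rc=cv2.minAreaRect(P.astype(np.float32)); print(rc); print(cv2.boxPoints(rc))
cv2.imwrite("pics/z.png",cv2.resize(im[190:345,220:365],None,fx=4,fy=4,interpolation=cv2.INTER_CUBIC)[:600])
E
```

```text
[ 233  203  116   96 6507]
((0.5037582516670227, -0.2721426784992218), (0.19814752042293549, 0.1685429811477661), 86.79354095458984)
[[ 0.4140771  -0.36634767]
 [ 0.5823562  -0.37577498]
 [ 0.5934394  -0.17793769]
 [ 0.4251603  -0.16851038]]
```

View pics/z.png

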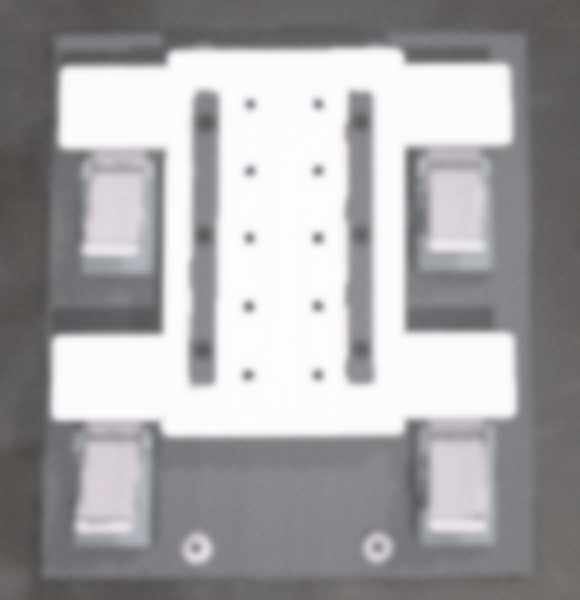

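The crop (4x, offset 220,190) shows front lugs at rows 335–418, back lugs at rows 65–148, and leaves centred at cols about 115 and 457. The measured rectangle is 198 x 168.5 mm against a given 199 x 170 mm.

Run:
```python
from h import *
i=r.camera_info("top"); c=np.array([.5038,-.2721]); y=np.arctan2(-.00943,.16828)
R=np.array([[np.cos(y),-np.sin(y)],[np.sin(y),np.cos(y)]])
q=lambda u,v,z:((back([[220+u/4,190+v/4]],z,i)[0,:2]-c)@R*1000).round(1)
print("yaw",y)
for n,u,v,z in[("blfar",110,66,.052),("blnear",110,148,.052),("brfar",460,64,.052),("brnear",460,147,.052),("flfar",105,336,.052),("flnear",105,418,.052),("frfar",460,335,.052),("frnear",460,417,.052),
 ("left tip f",105,528,.057),("right tip f",459,526,.057),("left tip b",110,253,.057),("right tip b",458,248,.057),("hinge fl",117,428,.036),("hinge fr",456,428,.036),
 ("bed nl",42,577,.01),("bed nr",532,575,.01),("bed fl",55,33,.01),("bed fr",525,33,.01)]: print(n,q(u,v,z))
```

```text
yaw -0.05597901019973512
blfar [77.9 77.5]
blnear [40.7 76.6]
brfar [ 78.2 -77.8]
brnear [ 40.6 -77.5]
flfar [-42.6  76.9]
flnear [-78.1  76. ]
frfar [-42.7 -76.9]
frnear [-78.2 -76.6]
left tip f [-125.1   74.3]
right tip f [-124.7  -75.8]
left tip b [-7.  74.9]
right tip b [ -5.4 -76.2]
hinge fl [-81.   72.9]
hinge fr [-81.4 -75.2]
bed nl [-144.3  108. ]
bed nr [-144.1 -108.7]
bed fl [104.5 109.2]
bed fr [ 103.6 -108.9]
```

Request:
{"op": "jog_arm", "data": {
  "deltas": [
    [[-1,2,-3,1,-0.08],[-1,2,-4,1,-0.08],[-1,2.5,-5,1,-0.08],[-1,2.5,-5,1,-0.08],[-1,2.5,-5,1,-0.08],[-1,2.5,-5,0.5,-0.08],[-1,2.5,-5,0,-0.08],[-1,2,-5,0,-0.08]]
  ],
  "force": 30
}}

```text
time_s: 1.1
tcp_pos: [0.3931, 0.2704, 0.3005]
eef_rot: [180.0, -0.0, -54.7]
contact_force: [0.8, -0.4, 0.2]
gripper_width: 0.0133
gripper_force: 0.0
```

Request:
{"op": "jog_arm", "data": {
  "deltas": [
    [[-1,2,-5.5,0,-0.08],[-1,2,-5.5,0,-0.08],[-1,1.5,-5.5,0,-0.08],[-1,0,-6,0,-0.08],[-1,0,-6,0,-0.08],[-1,0,-6,0,-0.08],[-1,0,-6,0,-0.08],[-1,0,-6,0,-0.09]]
  ]
}}

```text
time_s: 2.1
tcp_pos: [0.4472, -0.1947, 0.3006]
eef_rot: [-180.0, 0.0, -92.0]
contact_force: [1.1, 0.8, 0.9]
gripper_width: 0.0009
gripper_force: 0.0
```

Request:
{"op": "jog_arm", "data": {
  "deltas": [
    [[-1,0,0,0,0],[-1,0,0,0,0]]
  ]
}}

```text
time_s: 2.35
tcp_pos: [0.4474, -0.193, 0.3002]
eef_rot: [180.0, 0.0, -91.9]
contact_force: [0.2, 0.1, -0.5]
gripper_width: 0.0005
gripper_force: 0.0
```

Run:
```python
from h import *
cv2.imwrite("pics/w1.png",r.capture("wrist")); i=r.camera_info("wrist"); print(i)
cv2.imwrite("pics/t1.png",np.hstack([cv2.resize(r.capture("side")[200:480,240:580],None,fx=2,fy=2)]))
```

```text
{'fx': 371.64829954431775, 'fy': 371.64829954431775, 'cx': 317.5579711882326, 'cy': 244.16550111078763, 'view': array([[-9.99529552e-01,  3.06698996e-02, -1.76158926e-04,
         4.53213120e-01],
       [-2.94840330e-02, -9.62432569e-01, -2.69915251e-01,
        -1.23308915e-01],
       [-8.44781474e-03, -2.69783076e-01,  9.62884067e-01,
        -4.91379638e-01],
       [ 0.00000000e+00,  0.00000000e+00,  0.00000000e+00,
         1.00000000e+00]])}
```

View pics/w1.png

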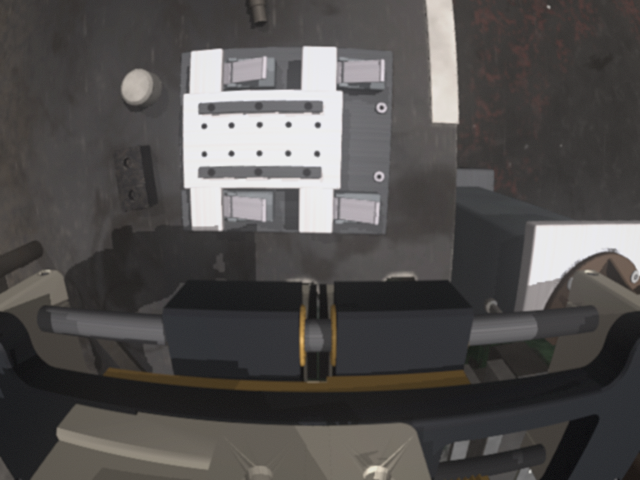

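View pics/t1.png

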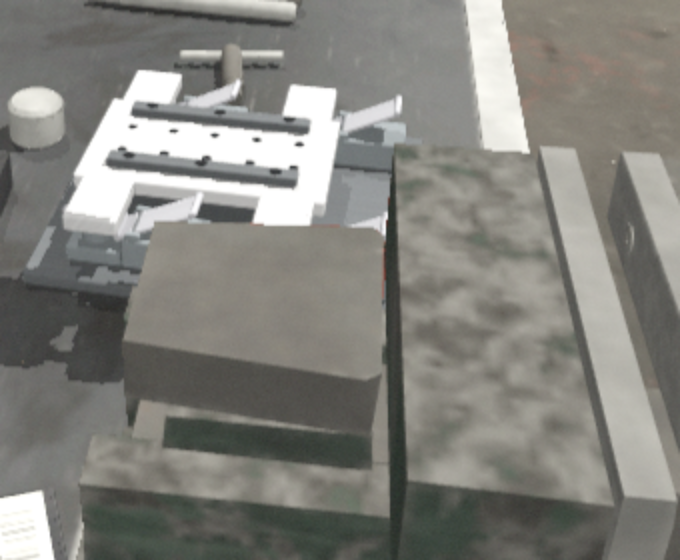

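Both views show the left bay clear: only low vice base lugs are near it, at about y = -0.10, and the leaf tips stand free. I'm descending over lug_fl.

Request:
{"op": "jog_arm", "data": {
  "deltas": [
    [[-1,0,0,-5,-0.02],[-1,0,0,-5,0],[-1,0,0,-5,0],[-1,0,0,-4,0],[-1,0,0,-2.5,0],[-1,0,0,-0.6,0],[-1,0,0,-0.3,0],[-1,0,0,0,0]]
  ]
}}

```text
time_s: 3.45
tcp_pos: [0.4485, -0.1925, 0.0775]
eef_rot: [-179.9, -0.0, -92.9]
contact_force: [0.0, 0.4, -0.0]
gripper_width: 0.0005
gripper_force: 0.0
```

Request:
{"op": "jog_arm", "data": {
  "deltas": [
    [[-1,0,0,-0.2,0],[-1,0,0,-0.1,0],[-1,0,0,-0.1,0],[-1,0,0,0,0]]
  ]
}}

```text
time_s: 3.95
tcp_pos: [0.4476, -0.1929, 0.0725]
eef_rot: [180.0, -0.0, -93.0]
contact_force: [-0.4, 0.3, 0.7]
gripper_width: 0.0003
gripper_force: 0.0
```

Request:
{"op": "jog_arm", "data": {
  "deltas": [
    [[-1,0,0,-0.1,0],[-1,0,0,-0.1,0],[-1,0,0,0,0]]
  ]
}}

```text
time_s: 4.32
tcp_pos: [0.4477, -0.1928, 0.0706]
eef_rot: [180.0, -0.0, -93.0]
contact_force: [-0.8, 0.5, 2.0]
gripper_width: 0.0004
gripper_force: 1.3
```

Request:
{"op": "jog_arm", "data": {
  "deltas": [
    [[-1,0,0,-0.1,0],[-1,0,0,0,0]]
  ]
}}

```text
time_s: 4.58
tcp_pos: [0.4477, -0.1927, 0.0695]
eef_rot: [180.0, 0.0, -93.0]
contact_force: [-1.8, 1.6, 2.0]
gripper_width: 0.0005
gripper_force: 1.6
```

Request:
{"op": "jog_arm", "data": {
  "deltas": [
    [[-1,0,0,-0.1,0],[-1,0,0,0,0]]
  ]
}}

```text
time_s: 4.82
tcp_pos: [0.4476, -0.1927, 0.0685]
eef_rot: [180.0, 0.0, -93.0]
contact_force: [-1.7, 2.4, 4.1]
gripper_width: 0.0005
gripper_force: 1.9
```

Request:
{"op": "jog_arm", "data": {
  "deltas": [
    [[-1,0,0,-0.1,0],[-1,0,0,0,0]]
  ]
}}

```text
time_s: 5.08
tcp_pos: [0.4475, -0.1927, 0.0676]
eef_rot: [180.0, 0.0, -93.0]
contact_force: [-2.6, 3.1, 5.3]
gripper_width: 0.0009
gripper_force: 2.9
```

Request:
{"op": "jog_arm", "data": {
  "deltas": [
    [[-1,0,0,-0.1,0],[-1,0,0,0,0]]
  ]
}}

```text
time_s: 5.32
tcp_pos: [0.4475, -0.1927, 0.0673]
eef_rot: [180.0, -0.0, -93.0]
contact_force: [-4.5, 5.2, 14.9]
gripper_width: 0.0002
gripper_force: 7.7
```

Request:
{"op": "jog_arm", "data": {
  "deltas": [
    [[-1,0,0,-0.1,0],[-1,0,0,0,0]]
  ]
}}

```text
time_s: 5.58
tcp_pos: [0.4476, -0.1927, 0.067]
eef_rot: [-180.0, -0.0, -92.9]
contact_force: [-9.2, 8.2, 24.9]
gripper_width: 0.0003
gripper_force: 12.8
```

The lug sank about 4 mm under roughly 5 N and then hit a hard stop, so the front left lug is the rocking one. I'm letting go and moving over its shim.

Request:
{"op": "jog_arm", "data": {
  "deltas": [
    [[-1,0,0,0.5,0],[-1,0,0,1,0],[-1,0,0,2.5,0],[-1,-1.8,0,0,0],[-1,-1.8,0,0,0],[-1,-1.8,0.1,0,0],[-1,0,0,0,0],[-1,0,0,0,0]]
  ]
}}

```text
time_s: 6.58
tcp_pos: [0.394, -0.1918, 0.1057]
eef_rot: [-180.0, -0.0, -93.0]
contact_force: [0.1, -0.7, -0.8]
gripper_width: 0.0006
gripper_force: 0.0
```

Request:
{"op": "jog_arm", "data": {
  "deltas": [
    [[-1,0,0,-1.5,0],[-1,0,0,-0.7,0],[-1,0,0,-0.5,0],[-1,0,0,-0.5,0],[-1,0,0,0,0]]
  ]
}}

```text
time_s: 7.2
tcp_pos: [0.3919, -0.1918, 0.0731]
eef_rot: [179.8, -0.0, -93.0]
contact_force: [-4.3, 2.2, 3.4]
gripper_width: 0.0004
gripper_force: 2.4
```

Request:
{"op": "jog_arm", "data": {
  "deltas": [
    [[-1,0,0,-0.3,0],[-1,0,0,-0.3,0],[-1,0,0,-0.3,0],[-1,0,0,-0.3,0],[-1,0,0,0,0]]
  ]
}}

```text
time_s: 7.82
tcp_pos: [0.39, -0.1917, 0.0606]
eef_rot: [179.6, 0.0, -93.0]
contact_force: [-2.3, -0.5, 0.7]
gripper_width: 0.0006
gripper_force: 0.6
```

Request:
{"op": "jog_arm", "data": {
  "deltas": [
    [[-1,0,0,-0.2,0],[-1,0,0,-0.2,0],[-1,0,0,-0.1,0],[-1,0,0,0,0]]
  ]
}}

```text
time_s: 8.32
tcp_pos: [0.3952, -0.1919, 0.0571]
eef_rot: [-179.9, -0.0, -92.9]
contact_force: [-0.4, -1.1, 5.0]
gripper_width: 0.0006
gripper_force: 2.3
```

Request:
{"op": "jog_arm", "data": {
  "deltas": [
    [[-1,0,0,-0.1,0],[-1,0,0,-0.1,0],[-1,0,0,0,0]]
  ]
}}

```text
time_s: 8.7
tcp_pos: [0.395, -0.1919, 0.0552]
eef_rot: [-179.9, -0.0, -92.9]
contact_force: [-0.4, 0.5, 7.0]
gripper_width: 0.0002
gripper_force: 3.7
```

Request:
{"op": "jog_arm", "data": {
  "deltas": [
    [[-1,0,0,-0.1,0],[-1,0,0,0,0]]
  ]
}}

```text
time_s: 8.95
tcp_pos: [0.3951, -0.192, 0.0549]
eef_rot: [-179.9, -0.0, -92.9]
contact_force: [-3.8, 2.0, 17.8]
gripper_width: 0.0004
gripper_force: 9.2
```

Request:
{"op": "jog_arm", "data": {
  "deltas": [
    [[-1,0,0,-0.1,0],[-1,0,0,0,0],[-1,0,0,0,0]]
  ]
}}

```text
time_s: 9.32
tcp_pos: [0.3951, -0.192, 0.0546]
eef_rot: [-179.9, -0.0, -92.9]
contact_force: [-7.2, 4.1, 30.7]
gripper_width: 0.0008
gripper_force: 15.0
```

Request:
{"op": "jog_arm", "data": {
  "deltas": [
    [[-1,0,0,0.5,0],[-1,0,0,2,0],[-1,0,0,5,0],[-1,0,0,5,0],[-1,0,0,5,0],[-1,0,0,5,0],[-1,0,0,2,0],[-1,0,0,0,0]]
  ]
}}

```text
time_s: 10.32
tcp_pos: [0.3948, -0.1918, 0.2991]
eef_rot: [-179.8, 0.0, -93.0]
contact_force: [-0.8, 1.1, -0.1]
gripper_width: -0.0001
gripper_force: 0.0
```

Run:
```python
from h import *
s=cv2.resize(r.capture("side")[220:360,240:460],None,fx=2,fy=2)
w=r.capture("wrist")
cv2.imwrite("pics/w2.png",w[:360]); cv2.imwrite("pics/s2.png",s)
```

```text
(no output)
```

View pics/w2.png

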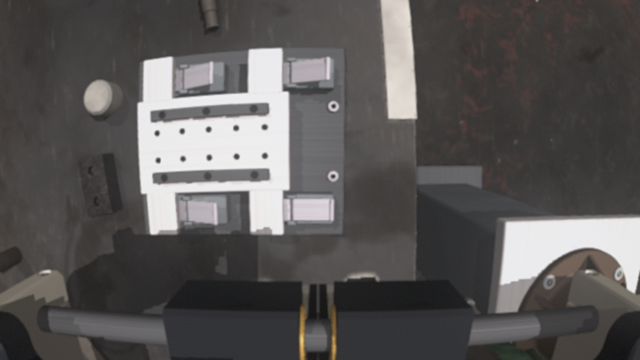

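View pics/s2.png

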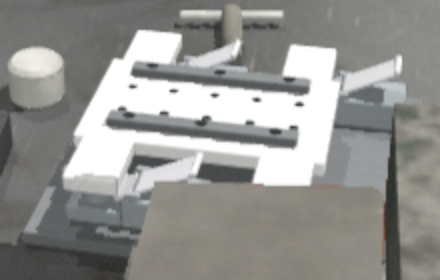

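The wrist view shows the front left leaf at (309,208) lying flat. The other three, at (200,77), (309,72) and (203,210), still stand with the plate in place, and the side view no longer shows the front left leaf's raised tip. The hand is clear, so I'm handing the job in.

```bash
python3 -c "
from plant import r
print(r.close_job())"
```

```text
the job is handed in; nothing more can be done
None
```

The front left lug was the one that gave: it sank about 4 mm under roughly 5 N. I pressed its shim flat, the other three shims still stand, and I handed the job in with the hand clear; no verdict came back.

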